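# Open the sealed centrifuge rotor (left-hand lid)

### The arm

A 6-joint arm with a two-finger parallel gripper is mounted at the origin on the work surface. World frame = base frame: x ahead of the robot, y to its left, z up, the work surface at z = 0. Lengths are in m, angles in rad, forces in N, time in s.
With the tool pointing down it reaches from about 0.35 to 0.775 m from the base axis. Payload 5.5 kg.
Tool frame: the origin (TCP) lies at the very end of the fingers, on their centre line; the grasp point (between the pads) lies 19 mm behind it (r.grasp_offset is the distance from the TCP to the grasp point, in m); z points along the fingers, y is the direction in which the jaws open and shut (so a half turn about z gives the same grasp; the last joint's range is limited). The gripper opens to 85 mm and grips with 20 to 120 N. Pads are 22 mm wide; open, the fingers measure 114 mm over their backs; the gripper's body (76 mm by 85 mm) begins 54 mm behind the grasp point. The pads swing forward as they close: fully open they stand 13 mm farther back than shut.
Start: joints at [-1.304, 0.313, 0.046, 1.304, 0, 1.431], TCP at [0.228, -0.528, 0.231] pointing down, gripper open.
Joint ranges: [-2.76, 2.76], [-0.86, 1.69], [-1.03, 1.26], [-2.2, 2.34], [-1.47, 1.5], [-3.14, 3.14]. Speed limits (rad/s): [2.57, 2.57, 3.14, 3.14, 3.14, 3.14].

### API

Orientations are given as [roll, pitch, yaw] about the fixed x, y, z axes, in that order (R = Rz(yaw) Ry(pitch) Rx(roll)).
In Python, from rig import monitor, eyes, r gives the robot as it stands. The module is installed in compiled form; this text tells all that it offers.
- The arm moves only by the shell command python3 -m jog 'ROWS' [FORCE]. ROWS is text: rows parted by semicolons, each of 5 numbers parted by spaces: the closure, from 0 (fully open) to 1 (shut), then the shift along the tool's x, y, z in cm, then the turn about the tool's z in degrees. In form: grip dx dy dz roll; .... A call has 1 to 8 rows; each row shifts and turns the commanded pose from where the row before left it, along the tool's axes as they then stand; what a row does not reach is not made up. A row lasts 1/8 s, in which the tool goes at most 62.5 mm and 10.7 degrees, less where a joint would pass 70% of its speed; a pose out of reach is approached as far as the arm can. A call is refused whole if a number of a shift passes 6.25 or a number of a turn 10.7, either way. A call with a gripper value outside its range is refused whole. The fingers move at their own pace and stop on an object; FORCE is the grip in N (left out, the last holds). Time passes only in rows, so rows that do not move let the fingers close. It gives the time, the measured TCP pose, the force and the opening at its end, in the units of the state.
- monitor.observe(): the state, without advancing time (a new reading comes with each control period).
- eyes.get_image(name): name is "scene" or "top" or "wrist"; returns the picture (384x512x3 uint8, blue, green, red); there is no depth.
- eyes.get_calibration(name): a dict with "intrinsics" (3x3 intrinsics, pixels), "k1" (the pictures are not rectified: a ray, as slopes to the right and down, at radius r is drawn at 1 + k1 r^2 times it, then the intrinsics apply), "R" (3x3) and "t" (3): a world point X has camera coordinates R X + t. Camera axes: x right, y down, z forward; pixel columns grow to the right and rows downward; lengths in m; the calibration is good to about 2 mm. A picture is of the moment at which its call begins: read the wrist's pose just before it. get_calibration takes no time and is no camera call; for the wrist camera it gives the pose at the moment of the call.
- r.job_done(): hands the job in, once; it reports no verdict.
The state is a dict: "time": time; "joints": joint angles; "qvel": joint speeds; "tau": joint torques, N m; "eef_pos": TCP position; "ee_rot": TCP orientation; "force": force on the tool from outside, world axes, zero at the start; "ft_torque": the same for the moment, N m; "width": finger opening in m.
Only numpy, scipy, OpenCV 4.12 (cv2) and the standard library are available. Lean on these libraries where they do the work, as an engineer would, in place of code of your own. Each camera call takes 0.05 s, during which the arm holds its last target.

### The job

Open the sealed rotor of the small bench centrifuge: its lid has a left-hand thread, so turn the blue knob clockwise, following the lid as it climbs and never straining the thread, until the engraved red line on the lid meets the engraved white line on the rotor's rim, where the thread lets go. Then lift the lid straight off and set it down gently, flat and knob up, in the middle of the steel tray; leave the bottles and the slide box alone.

Things in the scene. Friction and masses are not known exactly. Their poses are not given: they have to be found in the camera images.
- lid_knob (a point): Grip point on the axis of the rotor lid, 28 mm above its underside. The lid (0.22 kg) is one piece: pale disc 121 mm across, 4 mm thick, with a blue eight-sided knob, 50 mm across flats, from 4 to 44 mm above the underside. x runs along the engraved red line, square to a flat (so flats face every 45 deg from x; each 21 mm wide), z is up out of the knob.
- lid_line (a point): Outer end of the engraved red line on the lid's disc (5 mm wide, from the knob to the edge), 59.5 mm from the axis along the lid's x, 4 mm above its underside. A black curved arrow engraved on the other side of the disc points the unscrewing way, clockwise seen from above.
- lid: The lid, origin at the centre of its underside, axes as lid_knob. Its steep left-hand thread makes it climb as it turns clockwise; a grip that does not climb with it strains the thread: feel the force and give way, within 10 N or so. Grip softly: 25 N will do. Anticlockwise jams. A springy seal (13 N) makes the first 30 deg stiff (to 0.5 N m). Play 1 to 2 mm up and sideways; it stays where left.
- rotor: Dark rotor, locked fast in the bowl; origin on the thread's axis at the seat of the lid's underside, 150 mm above the bench; x points to its white line. Rim 146 mm across, 3 mm below the seat; hub stands 27 mm above the seat. The lid's line starts 153 to 167 deg anticlockwise of it (from above); turned clockwise till they meet, the lid is loose (from 15 deg before) and rests there until lifted.
- rotor_line (a point): Inner end of the engraved white line on the rotor's rim (line 5 mm wide, 12 mm long), 61 mm from the axis along the rotor's x, beside the edge of the lid.
- centrifuge: Cream bench centrifuge, fixed, 260 mm deep (x), 210 mm wide (y); deck 145 mm high with an open bowl 164 mm across round the rotor. Origin on the bench under the rotor's axis; the dark panel faces -x. Its cover is swung back: it slopes up from the +x edge of the deck to 270 mm above the bench, 120 to 310 mm from the axis.
- tray_in (a point): Centre of the inner floor of the steel tray; the floor is 4 mm above the bench.
- tray: Open steel tray, fixed, 190 mm (x) by 220 mm (y), rim 16 mm high, walls and floor 4 mm thick; origin on the bench under its centre.
- oil_center (a point): Centre of a small amber glass oil bottle with a black cap, 28 mm across, 62 mm tall, loose, upright. Not to be disturbed.
- red_cap_center (a point): Centre of a greyish clear plastic bottle with a red cap, 64 mm across, 190 mm tall, loose, upright. Not to be disturbed.
- slide_box_center (a point): Centre of a closed blue slide box, 100 x 80 x 30 mm, loose. Not to be disturbed.
Mind the look-alikes: they are no part of the job. Of the things like the lid, leave any that is green; of the rest the smaller one is meant.

How it is judged:
On the way:
1. the lid is unscrewed clockwise until its red line meets the white line, still sitting on the rotor (angle between the x axis of lid and the x axis of rotor, either way round below 0.2 rad and horizontal distance between lid_line and rotor_line below 0.02 m and z of lid in the frame of rotor between 0.011 and 0.022 m), for 0.2 s.
At the end, for the whole second after the job is handed in: The lid lies at rest, knob up and flat (within 0.08 rad) on the tray's floor, its centre within 40 mm of the tray's centre; both bottles and the slide box stand within 20 mm of where they were (z of lid in the frame of tray below 0.008 m and horizontal distance between lid and tray_in below 0.04 m and angle between lid's own z axis and vertical below 0.08 rad and linear speed of lid below 0.02 m/s and distance of each of oil_center, red_cap_center, slide_box_center from where it was at the start of the episode below 0.02 m); the robot touches nothing.
It fails at once if the thread or seal is strained: the contact forces between lid and rotor add up to over 25 N (contact force between lid and rotor above 25 N).
It fails at once if the lid is dropped or pressed hard into the tray: over 40 N (contact force between lid and tray above 40 N).
It fails at once if the lid is knocked hard against the centrifuge: over 40 N (contact force between lid and centrifuge above 40 N).
It fails at once if a bottle or the slide box is disturbed: moved over 20 mm (distance of any of oil_center, red_cap_center, slide_box_center from where it was at the start of the episode above 0.02 m).
It also fails if it takes over 72 s, if anything falls off the work surface, if the arm or the gripper's body presses on something with over 40 N, if the wrist force passes 120 N, or if a joint passes its speed limit or range.

## Working session

There is one attempt and no reset: what is moved stays moved. The work goes in short steps, Python scripts to look and compute and a shell command to move; the robot and the scene stay as the last step left them, time stands still between calls to the robot, and variables do not carry over. Pictures are saved under pics/ and viewed, and the job is handed in when it is done.

```bash
mkdir -p pics; ls; python3 - <<'E'
from rig import monitor, eyes, r
import cv2
s=monitor.observe(); print(s, r.grasp_offset)
for n in ["scene","top","wrist"]:
    c=eyes.get_calibration(n); print(n,c)
    cv2.imwrite(f"pics/{n}0.png",eyes.get_image(n))
E
```

```text
pics
{'time': 0.0, 'joints': array([-1.30359669e+00,  3.13990949e-01,  4.49656165e-02,  1.30359902e+00,
       -3.19148886e-05,  1.43120671e+00]), 'qvel': array([ 0.00065995,  0.00104505, -0.00074497,  0.00043178,  0.00161517,
       -0.00276018]), 'tau': array([-2.20888701e-04, -4.80617201e+01,  2.98540163e+01,  1.88584614e-02,
       -2.32278690e-04,  4.70221579e-06]), 'eef_pos': array([ 0.22735553, -0.52757795,  0.23040879]), 'ee_rot': array([-3.13977797e+00, -2.22740366e-04,  4.06789085e-01]), 'force': array([-0.02531864,  0.1436228 , -0.13101853]), 'ft_torque': array([-4.06498497e-02, -1.48564512e-02, -9.74222871e-05]), 'width': 0.0852694609266018} 0.0187
scene {'intrinsics': array([[353.64537838,   0.        , 265.10201706],
       [  0.        , 353.64537838, 192.76240287],
       [  0.        ,   0.        ,   1.        ]]), 'k1': -0.11294376962416733, 'R': array([[ 0.34454042,  0.93866408, -0.01420042],
       [ 0.73326466, -0.27853149, -0.62027667],
       [-0.58618669,  0.20329772, -0.78425455]]), 't': array([-0.13529047, -0.22670514,  1.6382233 ])}
top {'intrinsics': array([[419.7097873 ,   0.        , 258.28150876],
       [  0.        , 419.7097873 , 187.07509728],
       [  0.        ,   0.        ,   1.        ]]), 'k1': -0.12376058644100119, 'R': array([[-0.00554971, -0.99997958, -0.00316803],
       [-0.98046761,  0.00606423, -0.1965871 ],
       [ 0.1966023 ,  0.00201515, -0.98048125]]), 't': array([-0.00535634,  0.44528744,  1.64136867])}
wrist {'intrinsics': array([[277.99392561,   0.        , 255.93811393],
       [  0.        , 277.99392561, 191.34941274],
       [  0.        ,   0.        ,   1.        ]]), 'k1': 0.005352447049538902, 'R': array([[ 0.39632361, -0.91810794, -0.00232266],
       [-0.88088691, -0.38096687,  0.28089589],
       [-0.25877761, -0.10927968, -0.95973543]]), 't': array([-0.57201453, -0.03717358,  0.37951911])}
```

View pics/scene0.png

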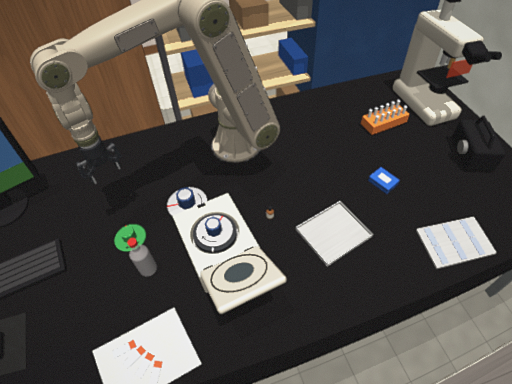

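View pics/top0.png

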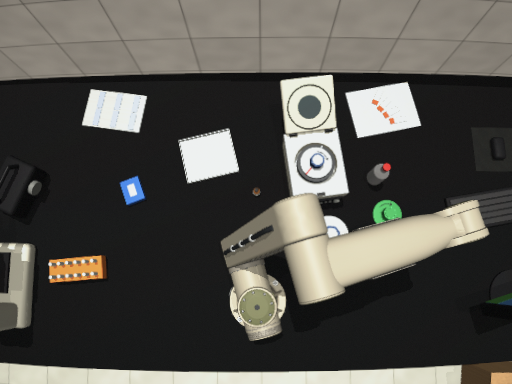

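View pics/wrist0.png

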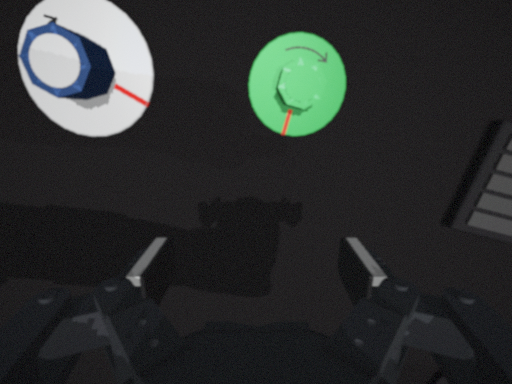

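```bash
cat > h.py <<'E'
import numpy as np, cv2
from rig import monitor, eyes, r
def ray(cal,uv):
    K=cal["intrinsics"]; d=np.array([(uv[0]-K[0,2])/K[0,0],(uv[1]-K[1,2])/K[1,1]])
    x=d.copy()
    for _ in range(20): x=d/(1+cal["k1"]*(x@x))
    return -cal["R"].T@cal["t"], cal["R"].T@np.array([x[0],x[1],1.])
def onz(cal,uv,z):
    c,d=ray(cal,uv); return c+d*(z-c[2])/d[2]
def proj(cal,X):
    p=cal["R"]@np.asarray(X,float)+cal["t"]; s=p[:2]/p[2]; s=s*(1+cal["k1"]*(s@s)); K=cal["intrinsics"]
    return np.array([K[0,0]*s[0]+K[0,2],K[1,1]*s[1]+K[1,2]])
E
python3 - <<'E'
from h import *
a=cv2.imread("pics/top0.png"); b=cv2.imread("pics/scene0.png")
A=cv2.resize(a[120:260,270:410],(560,560),interpolation=cv2.INTER_CUBIC)
B=cv2.resize(b[170:290,150:270],(560,560),interpolation=cv2.INTER_CUBIC)
cv2.imwrite("pics/cropA.png",A); cv2.imwrite("pics/cropB.png",B)
t=eyes.get_calibration("top"); s=eyes.get_calibration("scene")
print("lid top", onz(t,(317,161),.154), "scene", onz(s,(213,228),.165))
print("tray",onz(t,(209,155),.016))
print("other",onz(s,(185,198),.03))
E
```

```text
lid top [ 0.52306233 -0.23223242  0.154     ] scene [ 0.52048259 -0.22676912  0.165     ]
tray [0.58825501 0.19634319 0.016     ]
other [ 0.25301876 -0.28991984  0.03      ]
```

View pics/cropA.png

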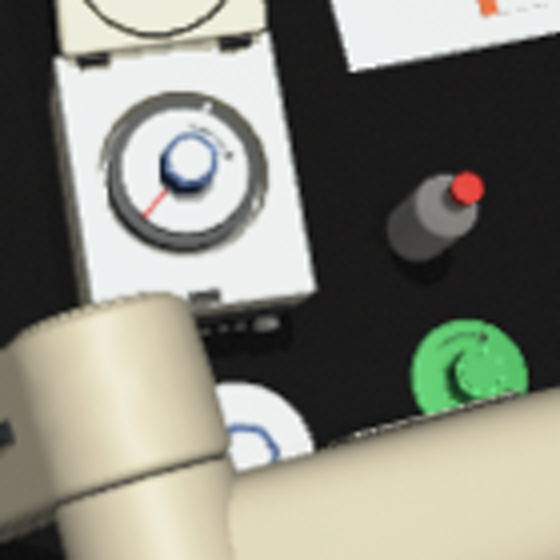

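View pics/cropB.png

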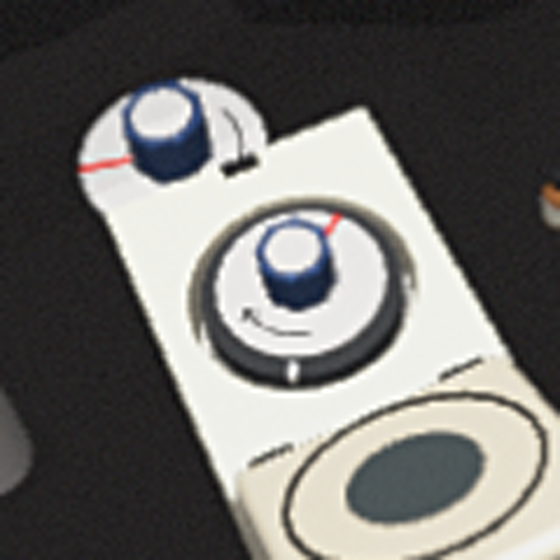

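```bash
cat > meas.py <<'E'
from h import *
def circ(P):
    A=np.c_[2*P,np.ones(len(P))]; s=np.linalg.lstsq(A,(P**2).sum(1),rcond=None)[0]
    return s[:2],np.sqrt(s[2]+s[:2]@s[:2])
E
python3 - <<'E'
from meas import *
t=eyes.get_calibration("top"); s=eyes.get_calibration("scene")
def blob(img,mask,roi,z,cal,name):
    x0,y0,x1,y1=roi; m=np.zeros_like(mask); m[y0:y1,x0:x1]=mask[y0:y1,x0:x1]
    ys,xs=np.nonzero(m); 
    if len(xs)==0: print(name,'none');return
    P=np.array([onz(cal,(u,v),z) for u,v in zip(xs,ys)])
    print(name,len(xs),'px',xs.mean().round(1),ys.mean().round(1),'w',P.mean(0).round(4)); return P
for n,cal,rl,rw,zr in [("top",t,(295,140,340,185),None,0.154),("scene",s,(190,200,240,255),None,0.154)]:
    im=cv2.imread(f"pics/{n}0.png"); hsv=cv2.cvtColor(im,cv2.COLOR_BGR2HSV)
    red=((hsv[...,1]>70)&((hsv[...,0]<12)|(hsv[...,0]>168))&(hsv[...,2]>90))
    blob(im,red,rl,.154,cal,n+" red")
    blue=((hsv[...,1]>90)&(hsv[...,0]>100)&(hsv[...,0]<130))
    blob(im,blue,rl,.18,cal,n+" blue")
    # knob top centre: white region enclosed by blue at z .194
    g=im.min(2); x0,y0,x1,y1=rl
    w=(g>150).astype(np.uint8); c=np.zeros_like(w); c[y0:y1,x0:x1]=w[y0:y1,x0:x1]
    nl,lab,st,ce=cv2.connectedComponentsWithStats(c,connectivity=4)
    for i in range(1,nl):
        if st[i,4]>8: print(n,'white comp',st[i],ce[i].round(1),'z.194',onz(cal,ce[i],.194).round(4),'z.154',onz(cal,ce[i],.154).round(4))
im=cv2.imread("pics/top0.png");hsv=cv2.cvtColor(im,cv2.COLOR_BGR2HSV)
m=((im.min(2)>150)).astype(np.uint8); m2=np.zeros_like(m); m2[120:190,170:245]=m[120:190,170:245]
c=max(cv2.findContours(m2,0,1)[0],key=cv2.contourArea); rr=cv2.minAreaRect(c); print('tray',rr); print([onz(t,p,.014).round(4) for p in cv2.boxPoints(rr)], onz(t,rr[0],.01))
red=((hsv[...,1]>120)&((hsv[...,0]<8)|(hsv[...,0]>172))&(hsv[...,2]>90)); blob(im,red,(370,155,400,180),.19,t,'redcap')
blu=((hsv[...,1]>120)&(hsv[...,0]>100)&(hsv[...,0]<130)); blob(im,blu,(110,170,150,210),.03,t,'slide')
print('oil',onz(t,(256,191),.05))
E
```

```text
top red 11 px 308.6 170.1 w [ 0.4876 -0.1992  0.154 ]
top blue 44 px 315.2 164.0 w [ 0.5046 -0.2213  0.18  ]
top white comp [295 140  45  45 695] [319.6 160.7] z.194 [ 0.5137 -0.2361  0.194 ] z.154 [ 0.5244 -0.2421  0.154 ]
top white comp [300 146  32  32 690] [315.8 161.7] z.194 [ 0.5096 -0.222   0.194 ] z.154 [ 0.5202 -0.2276  0.154 ]
scene red 10 px 221.3 216.7 w [ 0.479  -0.1878  0.154 ]
scene blue 132 px 209.4 224.5 w [ 0.5119 -0.2352  0.18  ]
scene white comp [ 190  200   50   55 1079] [214.9 221.7] z.194 [ 0.5187 -0.2159  0.194 ] z.154 [ 0.4911 -0.2136  0.154 ]
scene white comp [196 215  37  31 607] [214.5 232. ] z.194 [ 0.5561 -0.2274  0.194 ] z.154 [ 0.5301 -0.2257  0.154 ]
scene white comp [207 219  12  10  93] [212.3 223.1] z.194 [ 0.5208 -0.2251  0.194 ] z.154 [ 0.4933 -0.2233  0.154 ]
tray ((208.06207275390625, 155.56695556640625), (43.626502990722656, 53.140071868896484), 76.90811157226562)
[array([0.6542, 0.3323, 0.014 ]), array([0.7051, 0.1143, 0.014 ]), array([0.5203, 0.0717, 0.014 ]), array([0.4709, 0.2848, 0.014 ])] [0.58752785 0.20096624 0.01      ]
redcap 52 px 386.5 166.5 w [ 0.4915 -0.4883  0.19  ]
slide 449 px 132.6 190.6 w [0.4367 0.5068 0.03  ]
oil [0.42815013 0.00122275 0.05      ]
```

```bash
python3 - <<'E'
from meas import *
from scipy.spatial.transform import Rotation as Ro
c=eyes.get_calibration("wrist"); s=monitor.observe()
Rt=Ro.from_euler('xyz',s['ee_rot']).as_matrix()
C=-c['R'].T@c['t']; print('cam pos tool',Rt.T@(C-s['eef_pos'])); print('cam fwd tool',Rt.T@c['R'][2], 'right',Rt.T@c['R'][0])
print(proj(c,s['eef_pos']))
w0=onz(c,(85,65),.004); w1=onz(c,(153,72),.004);print('other lid radius',w0,w1)
# view point for yaw 184
for yaw in (184,):
    R=Ro.from_euler('xyz',[np.pi,0,np.radians(yaw)]).as_matrix(); print(R)
E
```

```text
cam pos tool [ 0.07131176 -0.00195574 -0.14284744]
cam fwd tool [-2.81106001e-01 -4.73957221e-04  9.59676608e-01] right [7.09521312e-04 9.99999502e-01 7.01702718e-04]
[259.48658174 241.39503037]
other lid radius [ 0.25729099 -0.28492292  0.004     ] [ 0.28270679 -0.36333234  0.004     ]
[[-9.97564050e-01 -6.97564737e-02 -8.54270423e-18]
 [-6.97564737e-02  9.97564050e-01  1.22166362e-16]
 [ 0.00000000e+00  1.22464680e-16 -1.00000000e+00]]
```

```bash
python3 -m jog '0 0 0 -3 0; 0 4.8 -2 -0.2 0; 0 4.8 -2 0 0; 0 4.8 -2 0 0; 0 4.8 -2 0 0; 0 4.8 -2 0 0; 0 4.8 -2 0 0; 0 4.8 -2 0 0'; python3 -m jog '0 4.8 -2 0 -10; 0 0 0 0 -10; 0 0 0 0 -10; 0 0 0 0 -10; 0 0 0 0 -10; 0 0 0 0 -10; 0 0 0 0 -10; 0 0 0 0 -10';  python3 -m jog '0 0 0 0 -10; 0 0 0 0 -10; 0 0 0 0 -10; 0 0 0 0 -10; 0 0 0 0 -10; 0 0 0 0 -10; 0 0 0 0 -10; 0 0 0 0 -10'; python3 -m jog '0 0 0 0 0'; python3 - <<'E'
from meas import *
s=monitor.observe(); print(s)
np.savez('w1.npz',**eyes.get_calibration('wrist')); cv2.imwrite('pics/w1.png',eyes.get_image('wrist'))
cv2.imwrite('pics/top1.png',eyes.get_image('top'))
E
```

```text
time: 1.15
eef_pos: [0.4816, -0.2652, 0.2631]
ee_rot: [-3.141, 0.0, 0.407]
force: [-0.0, -0.5, 1.3]
width: 0.0857
time: 2.15
eef_pos: [0.5167, -0.2291, 0.2629]
ee_rot: [-3.141, -0.0, 1.809]
force: [0.6, -0.2, -0.2]
width: 0.0855
time: 3.15
eef_pos: [0.5167, -0.2291, 0.2629]
ee_rot: [3.141, -0.001, -3.078]
force: [-0.8, -0.3, -0.9]
width: 0.0853
time: 3.28
eef_pos: [0.5167, -0.2291, 0.263]
ee_rot: [3.141, -0.001, -3.086]
force: [-0.1, 0.8, -0.5]
width: 0.0855
{'time': 3.275, 'joints': array([-5.59360636e-01,  2.88327630e-01,  8.89108888e-02,  1.37201280e+00,
       -2.14687416e-05, -6.15263482e-01]), 'qvel': array([ 0.00140654, -0.00163706,  0.00250331,  0.00020993,  0.00041337,
        0.05920218]), 'tau': array([ 5.15909633e-03, -4.68712771e+01,  3.00929689e+01,  6.26806621e-03,
       -4.02500082e-04, -6.02889843e-01]), 'eef_pos': array([ 0.5167239 , -0.22912261,  0.26297394]), 'ee_rot': array([ 3.14124471e+00, -5.29484183e-04, -3.08568971e+00]), 'force': array([-0.11775886,  0.80316209, -0.49023938]), 'ft_torque': array([0.01630217, 0.06695368, 0.02363774]), 'width': 0.08549621343631648}
```

View pics/w1.png

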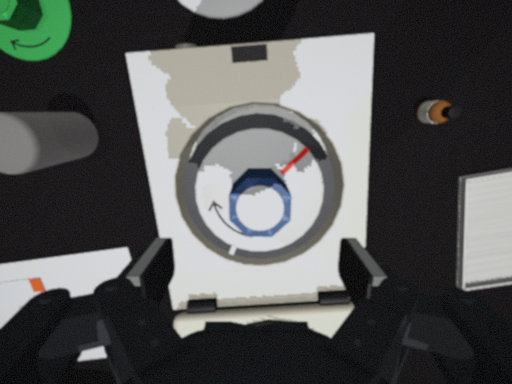

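Candidates: the white/blue lid on the rotor (wrist px 260,205), the bigger white/blue one on the bench (scene 185,198; wrist top edge 220,5), and the green one (wrist 20,20). The one meant is the lid on the rotor, because it is the smaller of the two that are not green. I'll confirm it in a crop and measure.

```bash
python3 - <<'E'
from meas import *
c=dict(np.load('w1.npz')); im=cv2.imread('pics/w1.png'); hsv=cv2.cvtColor(im,cv2.COLOR_BGR2HSV)
cv2.imwrite('pics/w1c.png',cv2.resize(im[95:275,165:355],(760,600)[0:2] and (633,600),interpolation=cv2.INTER_CUBIC))
red=(hsv[...,1]>100)&((hsv[...,0]<12)|(hsv[...,0]>168)); red[:, :240]=0; red[:,350:]=0; red[:130]=0; red[200:]=0
ys,xs=np.nonzero(red); P=np.array([onz(c,p,.154)[:2] for p in zip(xs,ys)])
m=P.mean(0); d=np.linalg.svd(P-m)[2][0]; 
blue=(hsv[...,1]>90)&(hsv[...,0]>100)&(hsv[...,0]<130); blue[:,:200]=0; blue[:,320:]=0; blue[:140]=0; blue[260:]=0
# knob top face at z .194: white inside blue
w=((im.min(2)>120)&~blue).astype(np.uint8); nl,lab,st,ce=cv2.connectedComponentsWithStats(w,connectivity=4)
k=lab[205,262]; print('top face',st[k],ce[k]); kt=onz(c,ce[k],.194); print('knob top',kt)
cnt=max(cv2.findContours((lab==k).astype(np.uint8),0,1)[0],key=cv2.contourArea)[:,0]
Q=np.array([onz(c,p,.194)[:2] for p in cnt]); print(circ(Q))
# disc edge: radial scan from centre, brightness drop lid->ring
g=cv2.GaussianBlur(im,(3,3),0).max(2).astype(float); E=[];ctr=kt[:2]
for a in np.radians(np.arange(0,360,3)):
    rs=np.arange(.052,.069,.0005); v=[]
    for rr in rs:
        u=proj(c,[*(ctr+rr*np.array([np.cos(a),np.sin(a)])),.154]); v.append(g[int(round(u[1])),int(round(u[0]))])
    v=np.array(v); dd=v[3:]-v[:-3]; i=dd.argmin()
    if dd[i]<-40: E.append(ctr+(rs[i]+.00075)*np.array([np.cos(a),np.sin(a)]))
E=np.array(E); cc,rad=circ(E); res=abs(np.linalg.norm(E-cc,axis=1)-rad); E=E[res<.0015]; cc,rad=circ(E); print('disc',len(E),cc,rad)
if d@(m-cc)<0: d=-d
print('red mean',m,'dir',np.degrees(np.arctan2(d[1],d[0])),'radial',np.degrees(np.arctan2(*(m-cc)[::-1])),'radii',np.linalg.norm(P-cc,axis=1).min(),np.linalg.norm(P-cc,axis=1).max())
wl=(im.min(2)>140); wl[:,:225]=0; wl[:,245:]=0; wl[:242]=0; wl[258:]=0; ys,xs=np.nonzero(wl); print(len(xs)); 
W=np.array([onz(c,p,.147)[:2] for p in zip(xs,ys)]); wm=W.mean(0); print('white',wm,np.degrees(np.arctan2(*(wm-cc)[::-1])),np.linalg.norm(W-cc,axis=1).min(),np.linalg.norm(W-cc,axis=1).max())
# knob octagon orientation: fold angles of contour radius
dq=Q-circ(Q)[0]; a=np.arctan2(dq[:,1],dq[:,0]); rr=np.linalg.norm(dq,axis=1)
z=((rr-rr.mean())*np.exp(8j*a)).sum(); print('corner angle mod45',np.degrees(np.angle(z))/8 % 45)
E
```

```text
top face [ 235  186   51   46 1819] [259.89389775 208.12754261]
knob top [ 0.52026694 -0.2237328   0.194     ]
(array([ 0.52070711, -0.22360071]), np.float64(0.019703385841151312))
disc 116 [ 0.51990394 -0.22403917] 0.0606364885732235
red mean [ 0.48527004 -0.19258881] dir 137.75171401790777 radial 137.75803929090273 radii 0.029007053106683084 0.06212693851825883
152
white [ 0.58025518 -0.24471655] -18.912349748251547 0.05606103637902749 0.07421269301107641
corner angle mod45 25.84408705298212
```

View pics/w1c.png

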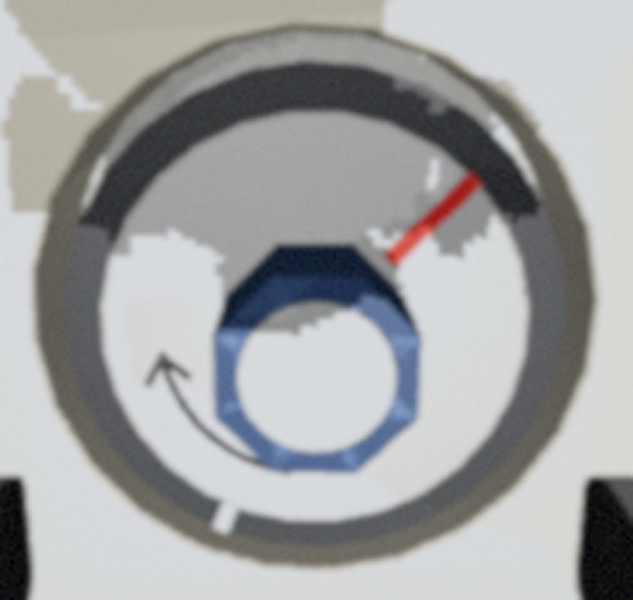

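```bash
python3 -m jog '0 -0.36 0.5 0 0.4; 0 0 0 2 0; 0 0 0 2 0; 0 0 0 2 0; 0 0 0 2 0; 0 0 0 1 0; 0 0 0 0.9 0; 0 0 0 0 0'; python3 - <<'E'
from meas import *
s=monitor.observe(); print(s['eef_pos'],s['ee_rot'],s['force'],s['joints'])
c=eyes.get_calibration('wrist'); cv2.imwrite('pics/w2.png',eyes.get_image('wrist'))
c1=dict(np.load('w1.npz'))
for p in [(232.5,247),(231.5,253)]:
    X=onz(c1,p,.147)[:2]-[.52,-.224]; print(np.degrees(np.arctan2(X[1],X[0])),np.linalg.norm(X))
E
```

```text
time: 4.38
eef_pos: [0.5201, -0.2239, 0.164]
ee_rot: [3.141, -0.0, -3.091]
force: [-0.4, 0.7, 0.2]
width: 0.0855
[ 0.52006467 -0.22386105  0.16398745] [ 3.14126664e+00 -4.91903525e-04 -3.09111545e+00] [-0.39273432  0.66962053  0.22235463] [-5.48239798e-01  3.24495048e-01 -1.04956094e-01  1.14193526e+00
 -7.92104466e-06 -5.98716919e-01]
-21.17884932373987 0.06539764591919009
-19.78760966083532 0.07217480245261769
```

View pics/w2.png

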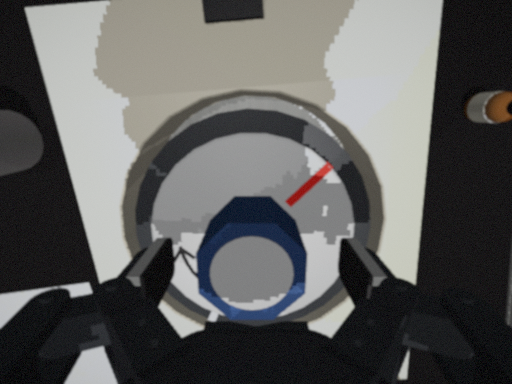

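```bash
python3 -m jog '0.3 0 0 0 0; 0.4 0 0 0 0; 0.5 0 0 0 0; 1 0 0 0 0' 25;  python3 -m jog '1 0 0 0 0; 1 0 0 0 0'; python3 - <<'E'
from meas import *
s=monitor.observe(); print(s['eef_pos'],s['ee_rot'],s['force'],s['ft_torque'])
cv2.imwrite('pics/w3.png',eyes.get_image('wrist'))
E
```

```text
time: 4.92
eef_pos: [0.5206, -0.2247, 0.1652]
ee_rot: [-3.14, 0.001, -3.091]
force: [-0.9, -2.4, 4.3]
width: 0.0492
time: 5.18
eef_pos: [0.5206, -0.2247, 0.1651]
ee_rot: [-3.14, 0.001, -3.091]
force: [-0.1, -3.3, 6.1]
width: 0.0498
[ 0.52059557 -0.22474346  0.16508226] [-3.13992073e+00  1.18871297e-03 -3.09116077e+00] [-0.10448925 -3.27253268  6.05115591] [-0.45449663  0.11900375  0.02028205]
```

View pics/w3.png

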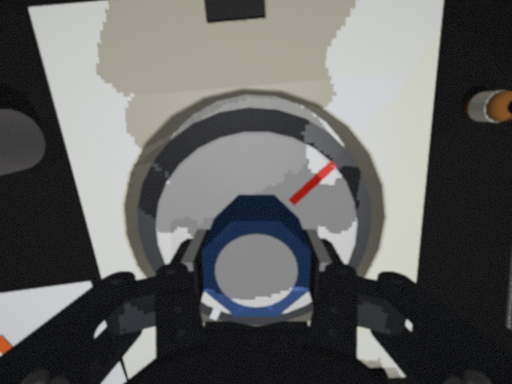

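```bash
python3 -m jog '1 -0.03 -0.08 -0.1 0; 1 0 0 0 0'
```

```text
time: 5.48
eef_pos: [0.5206, -0.2248, 0.1653]
ee_rot: [3.142, 0.0, -3.091]
force: [0.4, -0.4, 3.0]
width: 0.0495
```

```bash
python3 -m jog '1 0 0 0 2; 1 0 0 -0.02 2; 1 0 0 -0.02 2; 1 0 0 0 0'; python3 -c "
from rig import monitor;s=monitor.observe();print(s['ft_torque'],s['eef_pos'])"
```

```text
time: 5.98
eef_pos: [0.5205, -0.2245, 0.1656]
ee_rot: [3.141, -0.0, 3.087]
force: [0.6, 0.7, 3.8]
width: 0.0496
[ 0.08689116 -0.12225253 -0.11413125] [ 0.52048644 -0.22453535  0.16555923]
```

```bash
python3 -m jog '1 0 0 -0.03 2; 1 0 0 -0.03 2; 1 0 0 -0.02 2; 1 0 0 -0.02 2; 1 0 0 0 0'; python3 -c "
from rig import monitor;s=monitor.observe();print(s['ft_torque'],s['eef_pos'])"
```

```text
time: 6.6
eef_pos: [0.5203, -0.2248, 0.1664]
ee_rot: [3.142, -0.001, 2.947]
force: [0.6, -0.4, -1.8]
width: 0.0496
[ 0.04946841 -0.08137168 -0.06968663] [ 0.52025091 -0.22478738  0.16637046]
```

```bash
python3 -m jog '1 0 0 0 2; 1 0 0 0 2; 1 0 0 -0.02 2; 1 0 0 -0.02 2; 1 0 0 0 0'; python3 - <<'E'
from meas import *
s=monitor.observe(); print(s['eef_pos'],s['ee_rot'],s['force'],s['ft_torque'])
cv2.imwrite('pics/w4.png',eyes.get_image('wrist'))
E
```

```text
time: 7.22
eef_pos: [0.5204, -0.2249, 0.1671]
ee_rot: [-3.141, -0.0, 2.808]
force: [0.1, 0.3, -0.8]
width: 0.0496
[ 0.52042699 -0.22485454  0.16705018] [-3.14146278e+00 -1.31489813e-04  2.80781903e+00] [ 0.05579137  0.32490178 -0.82967333] [ 0.01609736  0.00751677 -0.05165219]
```

View pics/w4.png

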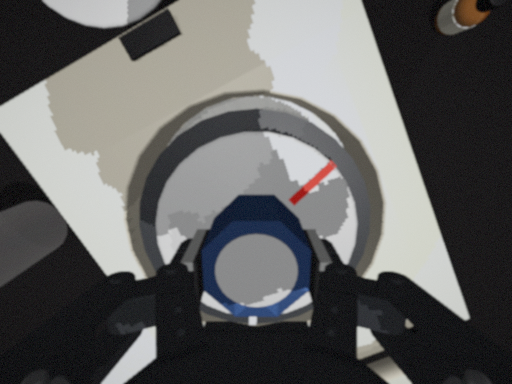

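```bash
python3 -m jog '1 0 0 -0.02 3; 1 0 0 -0.03 3; 1 0 0 -0.03 3; 1 0 0 -0.03 3; 1 0 0 0 0';python3 -c "
from rig import monitor;s=monitor.observe();print(s['ft_torque'],s['eef_pos'])"
```

```text
time: 7.9
eef_pos: [0.5205, -0.2248, 0.1682]
ee_rot: [-3.141, 0.0, 2.6]
force: [-0.7, 0.6, -3.2]
width: 0.0495
[ 0.00084957 -0.01504809 -0.02197924] [ 0.52050747 -0.22483154  0.16820226]
```

```bash
python3 -m jog '1 0 0 -0.02 3; 1 0 0 -0.03 3; 1 0 0 -0.03 3; 1 0 0 -0.03 3; 1 0 0 0 0';python3 -c "
from rig import monitor;s=monitor.observe();print(s['ft_torque'],s['eef_pos'])"
```

```text
time: 8.52
eef_pos: [0.5205, -0.2248, 0.1693]
ee_rot: [-3.142, 0.0, 2.391]
force: [-0.2, -0.4, -2.0]
width: 0.0496
[-0.0271725  -0.06849217 -0.03149359] [ 0.52050121 -0.22482427  0.16930693]
```

```bash
python3 -m jog '1 0 0 -0.03 3; 1 0 0 -0.03 3; 1 0 0 -0.03 3; 1 0 0 -0.03 3; 1 0 0 0 0'
```

```text
time: 9.15
eef_pos: [0.5205, -0.2248, 0.1705]
ee_rot: [-3.142, 0.0, 2.182]
force: [-0.5, 0.3, -2.4]
width: 0.0498
```

```bash
python3 -m jog '1 0 0 -0.03 3; 1 0 0 -0.03 3; 1 0 0 -0.03 3; 1 0 0 -0.03 3; 1 0 0 0 0'
```

```text
time: 9.78
eef_pos: [0.5205, -0.2248, 0.1717]
ee_rot: [-3.142, 0.0, 1.973]
force: [0.6, 0.3, -2.0]
width: 0.0497
```

```bash
python3 -m jog '1 0 0 -0.03 3; 1 0 0 -0.03 3; 1 0 0 -0.03 3; 1 0 0 -0.03 3; 1 0 0 0 0'
```

```text
time: 10.4
eef_pos: [0.5205, -0.2248, 0.1729]
ee_rot: [-3.142, 0.0, 1.763]
force: [0.9, 1.0, -2.7]
width: 0.05
```

```bash
python3 -m jog '1 0 0 -0.03 3; 1 0 0 -0.03 3; 1 0 0 -0.03 3; 1 0 0 -0.03 3; 1 0 0 0 0'
```

```text
time: 11.02
eef_pos: [0.5205, -0.2249, 0.1741]
ee_rot: [3.142, 0.0, 1.554]
force: [0.3, -0.4, -2.4]
width: 0.0496
```

```bash
python3 -m jog '1 0 0 -0.03 3; 1 0 0 -0.03 3; 1 0 0 -0.03 3; 1 0 0 -0.03 3; 1 0 0 0 0'
```

```text
time: 11.65
eef_pos: [0.5205, -0.2248, 0.1753]
ee_rot: [3.142, 0.0, 1.345]
force: [-0.6, 0.2, -2.0]
width: 0.0496
```

```bash
python3 -m jog '1 0 0 -0.03 3; 1 0 0 -0.03 3; 1 0 0 -0.03 3; 1 0 0 -0.03 3; 1 0 0 0 0';python3 - <<'E'
from meas import *
s=monitor.observe(); print(s['joints'],s['ft_torque'])
cv2.imwrite('pics/w5.png',eyes.get_image('wrist'))
E
```

```text
time: 12.28
eef_pos: [0.5205, -0.2248, 0.1765]
ee_rot: [3.142, 0.0, 1.135]
force: [0.6, -0.2, -1.7]
width: 0.0495
[-5.49245514e-01  3.18748639e-01 -8.15357273e-02  1.17041604e+00
 -4.68266005e-05  1.45714530e+00] [ 0.00684215  0.01426136 -0.03639768]
```

View pics/w5.png

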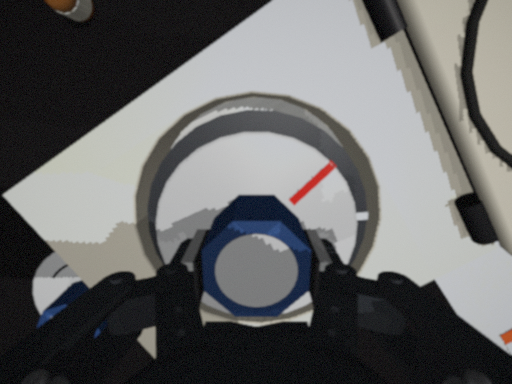

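```bash
python3 -m jog '1 0 0 -0.03 3; 1 0 0 -0.03 3; 1 0 0 -0.03 3; 1 0 0 -0.03 3; 1 0 0 0 0'
```

```text
time: 12.95
eef_pos: [0.5205, -0.2248, 0.1777]
ee_rot: [3.141, 0.0, 0.925]
force: [0.2, -0.7, -1.7]
width: 0.0498
```

```bash
python3 -m jog '1 0 0 -0.03 3; 1 0 0 -0.03 3; 1 0 0 -0.03 3; 1 0 0 -0.03 3; 1 0 0 0 0'; python3 - <<'E'
from meas import *
cv2.imwrite('pics/w6.png',eyes.get_image('wrist'))
E
```

```text
time: 13.58
eef_pos: [0.5205, -0.2248, 0.1789]
ee_rot: [3.142, 0.0, 0.716]
force: [-0.1, 0.1, -2.5]
width: 0.0497
```

View pics/w6.png

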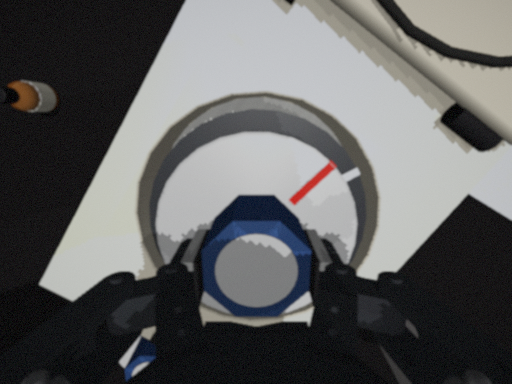

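```bash
cat > ang.py <<'E'
from meas import *
s=monitor.observe(); c=eyes.get_calibration('wrist'); im=eyes.get_image('wrist')
import sys; cv2.imwrite('pics/%s.png'%sys.argv[1],im)
hsv=cv2.cvtColor(im,cv2.COLOR_BGR2HSV); zl=s['eef_pos'][2]-.1653+.154
red=(hsv[...,1]>100)&((hsv[...,0]<12)|(hsv[...,0]>168)); red[:150]=0; red[215:]=0; red[:,:275]=0; red[:,345:]=0
ys,xs=np.nonzero(red); P=np.array([onz(c,p,zl)[:2] for p in zip(xs,ys)]); ax=s['eef_pos'][:2]
m=P.mean(0)-ax; d=np.linalg.svd(P-P.mean(0))[2][0]; d*=np.sign(d@m)
f=lambda v:np.degrees(np.arctan2(v[1],v[0])).round(2)
print('zl',zl-.004-.15,'red radial',f(m),'dir',f(d),'extrap from yaw',(137.75+np.degrees((s['ee_rot'][2]-(-3.0912)+np.pi)%(2*np.pi)-np.pi)).round(1),'white ~ -20.3')
E
python3 ang.py w7; python3 - <<'E'
from meas import *
s=monitor.observe(); c=eyes.get_calibration('wrist')
for p in [(343,178),(360,171),(351,175)]:
    X=onz(c,p,.147)[:2]
    for ax in (s['eef_pos'][:2],np.array([.52,-.224])):
        v=X-ax; print(np.degrees(np.arctan2(v[1],v[0])),np.linalg.norm(v))
E
```

```text
zl 0.0135913156023596 red radial -2.36 dir -3.75 extrap from yaw -4.1 white ~ -20.3
-20.16718515536025 0.06186002181511986
-20.73155342996589 0.06261984627610961
-20.950280501758403 0.07325859837662005
-21.419635137202405 0.07402622804147575
-20.72328810814358 0.06716875603220071
-21.237285892576267 0.06793422710865361
```

```bash
python3 -m jog '1 0 0 -0.03 3; 1 0 0 -0.03 3; 1 0 0 -0.02 3; 1 0 0 0 0'
```

```text
time: 14.18
eef_pos: [0.5205, -0.2248, 0.1797]
ee_rot: [3.142, 0.0, 0.559]
force: [-0.2, -0.1, -3.0]
width: 0.0495
```

```bash
python3 -m jog '1 0 0 -0.02 3; 1 0 0 -0.02 3; 1 0 0 0 1; 1 0 0 0 0; 1 0 0 0 0'; python3 ang.py w8
```

```text
time: 14.8
eef_pos: [0.5205, -0.2248, 0.1801]
ee_rot: [3.142, 0.0, 0.436]
force: [0.2, -0.7, -2.5]
width: 0.0498
zl 0.014777437450562425 red radial -19.01 dir -19.79 extrap from yaw -20.2 white ~ -20.3
```

View pics/w8.png

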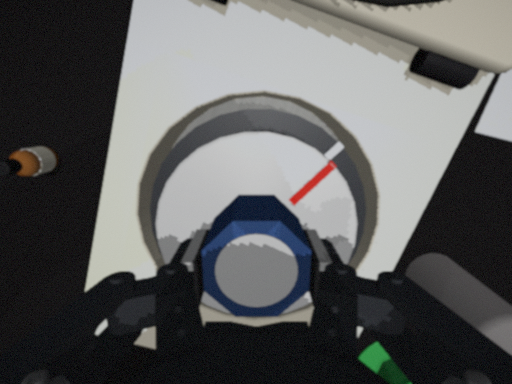

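```bash
python3 -m jog '1 0 0 0 0; 1 0 0 0 0; 1 0 0 -0.1 0; 1 0 0 -0.1 0; 1 0 0 0 0'
```

```text
time: 15.48
eef_pos: [0.5206, -0.2249, 0.1822]
ee_rot: [3.141, -0.0, 0.435]
force: [-0.4, 0.7, -1.6]
width: 0.0494
```

Free: the force is just the lid's weight. I'll continue straight up and recheck the tray location meanwhile.

```bash
python3 -m jog '1 0 0 -0.4 0; 1 0 0 -0.5 0; 1 0 0 -0.8 0; 1 0 0 -1 0; 1 0 0 -1 0; 1 0 0 -1 0; 1 0 0 -1 0; 1 0 0 -1 0'; python3 -m jog '1 0 0 -1 0; 1 0 0 -1 0; 1 0 0 0 0'; python3 - <<'E'
from meas import *
cv2.imwrite('pics/top2.png',eyes.get_image('top')); im=eyes.get_image('scene');cv2.imwrite('pics/scene2.png',im)
for n in ('top','scene'):
    cal=eyes.get_calibration(n); im=cv2.imread(f'pics/{n}2.png')
    g=(im.min(2)>140).astype(np.uint8); m=np.zeros_like(g)
    if n=='top': m[120:190,170:245]=g[120:190,170:245]
    else: m[195:268,290:380]=g[195:268,290:380]
    m=cv2.morphologyEx(m,cv2.MORPH_OPEN,np.ones((3,3)))
    k=max(cv2.findContours(m,0,1)[0],key=cv2.contourArea); h=cv2.convexHull(k)
    q=cv2.approxPolyDP(h,4,True)[:,0]; print(n,q.tolist()); Q=np.array([onz(cal,p,.014)[:2] for p in q]); print(Q.round(3).tolist(), Q.mean(0))
E
```

```text
time: 16.48
eef_pos: [0.5205, -0.2248, 0.2498]
ee_rot: [3.141, -0.0, 0.435]
force: [-0.2, 0.2, -1.7]
width: 0.0494
time: 16.85
eef_pos: [0.521, -0.2251, 0.2702]
ee_rot: [3.14, -0.001, 0.435]
force: [-0.4, 0.5, -3.0]
width: 0.0498
top [[229, 130], [238, 170], [187, 182], [179, 143]]
[[0.698, 0.114], [0.524, 0.075], [0.474, 0.285], [0.642, 0.324]] [0.5845135  0.19985663]
scene [[338, 203], [370, 236], [327, 264], [297, 226]]
[[0.482, 0.277], [0.662, 0.318], [0.708, 0.117], [0.523, 0.081]] [0.59373704 0.1982406 ]
```

View pics/scene2.png

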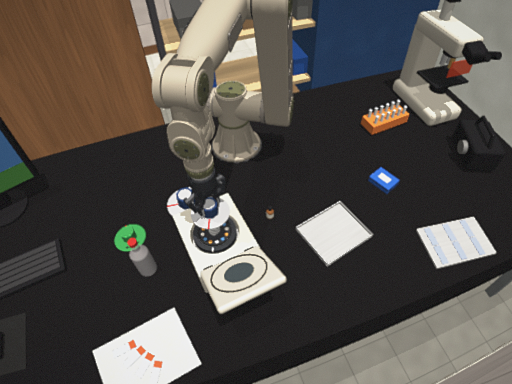

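```bash
python3 -m jog '1 0.8 -1.2 0 0; 1 1.6 -2.4 0 0; 1 2 -3 0 0; 1 2 -3 0 0; 1 2 -3 0 0; 1 2 -3 0 0; 1 2 -3 0 0; 1 2 -3 0 0'; python3 -m jog '1 2 -3 0 0; 1 2 -3 0 0; 1 2 -3 0 0; 1 1.8 -2.6 0 0; 1 1.2 -1.6 0 0; 1 0.6 -0.8 0 0; 1 0 0 0 0; 1 0 0 0 0'; python3 - <<'E'
from meas import *
s=monitor.observe();print(s['joints'],s['eef_pos'])
np.savez('w9.npz',**eyes.get_calibration('wrist'));cv2.imwrite('pics/w9.png',eyes.get_image('wrist'))
E
```

```text
time: 17.95
eef_pos: [0.5597, 0.0339, 0.2687]
ee_rot: [-3.141, 0.001, 0.435]
force: [1.0, 0.1, -1.8]
width: 0.0494
time: 18.95
eef_pos: [0.5882, 0.1983, 0.269]
ee_rot: [3.141, 0.0, 0.434]
force: [0.0, 0.1, -1.8]
width: 0.0494
[ 1.96079261e-01  4.01126607e-01  2.64256034e-01  1.43427450e+00
 -4.21895945e-04  2.90395109e+00] [0.5881976  0.1982683  0.26904875]
```

View pics/w9.png

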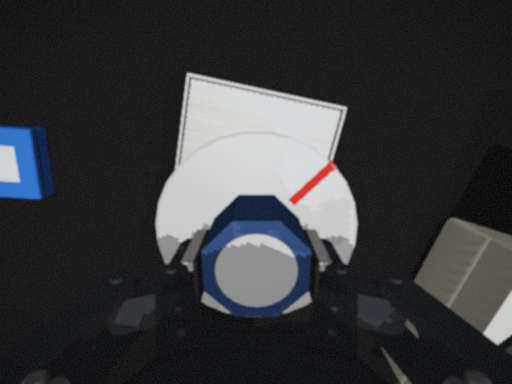

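```bash
python3 -m jog '1 0 0 1.5 0; 1 0 0 3 0; 1 0 0 3.5 0; 1 0 0 3.5 0; 1 0 0 3.5 0; 1 0 0 3 0; 1 0 0 2 0; 1 0 0 1 0'; python3 -m jog '1 0 0 0.8 0; 1 0 0 0.6 0; 1 0 0 0.3 0; 1 0 0 0 0; 1 0 0 0 0'; python3 - <<'E'
from meas import *
c=dict(np.load('w9.npz'))
for p in [(188,75),(346,107)]: print(onz(c,p,.016))
E
```

```text
time: 20.0
eef_pos: [0.5868, 0.1983, 0.0569]
ee_rot: [-3.141, 0.003, 0.434]
force: [0.4, -0.6, -2.3]
width: 0.0495
time: 20.62
eef_pos: [0.5886, 0.1992, 0.0425]
ee_rot: [3.141, -0.001, 0.435]
force: [-0.0, -0.8, -1.7]
width: 0.0495
[0.65426236 0.33009431 0.016     ]
[0.70695799 0.12049169 0.016     ]
```

```bash
python3 -m jog '1 0 0 0.6 0; 1 0 0 0.6 0; 1 0 0 0.4 0; 1 0 0 0.2 0; 1 0 0 0 0; 1 0 0 0 0'
```

```text
time: 21.38
eef_pos: [0.5885, 0.1991, 0.0242]
ee_rot: [3.141, -0.0, 0.435]
force: [0.8, -0.9, -2.1]
width: 0.0498
```

```bash
python3 -m jog '1 0 0 0.1 0; 1 0 0 0.1 0; 1 0 0 0.1 0; 1 0 0 0 0'
```

```text
time: 21.88
eef_pos: [0.5882, 0.1991, 0.0209]
ee_rot: [-3.142, 0.0, 0.435]
force: [-0.2, -0.2, -3.2]
width: 0.0493
```

```bash
python3 -m jog '1 0 0 0.05 0; 1 0 0 0.05 0; 1 0 0 0.05 0; 1 0 0 0 0'
```

```text
time: 22.38
eef_pos: [0.5882, 0.1991, 0.0195]
ee_rot: [3.142, 0.0, 0.435]
force: [-0.0, 0.0, -1.8]
width: 0.0495
```

```bash
python3 -m jog '1 0 0 0.05 0; 1 0 0 0.05 0; 1 0 0 0 0'
```

```text
time: 22.75
eef_pos: [0.5882, 0.1991, 0.0185]
ee_rot: [3.142, 0.0, 0.435]
force: [0.7, -0.7, -2.2]
width: 0.0494
```

```bash
python3 -m jog '1 0 0 0.05 0; 1 0 0 0.05 0; 1 0 0 0 0'
```

```text
time: 23.12
eef_pos: [0.5883, 0.1991, 0.0184]
ee_rot: [3.141, -0.0, 0.435]
force: [-1.2, -2.1, 5.7]
width: 0.0497
```

```bash
python3 -m jog '1 0 0 -0.05 0; 1 0 0 0 0; 0.3 0 0 0 0; 0 0 0 0 0; 0 0 0 0 0; 0 0 0 0 0'
```

```text
time: 23.88
eef_pos: [0.5883, 0.1991, 0.0179]
ee_rot: [3.142, 0.0, 0.435]
force: [-0.9, 0.6, 0.9]
width: 0.0853
```

```bash
python3 -m jog '0 0 0 -0.5 0; 0 0 0 -1 0; 0 0 0 -2 0; 0 0 0 -2 0; 0 0 0 -3 0; 0 0 0 -4 0; 0 0 0 -4 0; 0 0 0 0 0'; python3 -m jog '0 0 0 0 0; 0 0 0 0 0';python3 - <<'E'
from meas import *
c=eyes.get_calibration('wrist');im=eyes.get_image('wrist');cv2.imwrite('pics/w10.png',im)
sc=eyes.get_image('scene'); cv2.imwrite('pics/scene3.png',sc); cv2.imwrite('pics/top3.png',eyes.get_image('top'))
print(monitor.observe()['force'])
E
```

```text
time: 24.88
eef_pos: [0.5907, 0.1997, 0.1882]
ee_rot: [3.139, -0.008, 0.435]
force: [0.2, 1.2, 0.1]
width: 0.0851
time: 25.12
eef_pos: [0.5874, 0.1989, 0.1818]
ee_rot: [-3.141, 0.002, 0.435]
force: [-0.1, 0.3, -0.8]
width: 0.0855
[-0.35456159 -0.42248301  0.24128847]
```

View pics/w10.png

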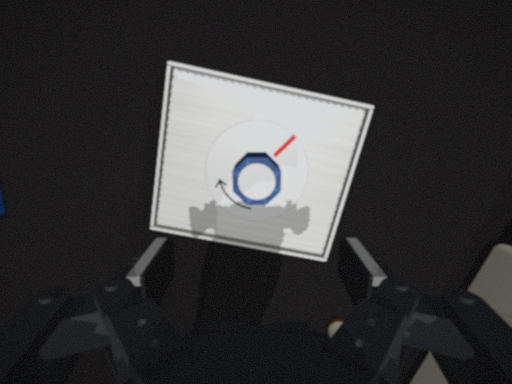

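View pics/scene3.png

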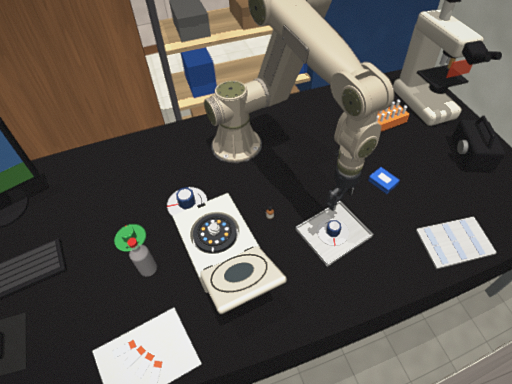

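The lid lies flat, knob up, at about (257,170) on the tray. Tray corners are at (170,64), (372,106), (326,260) and (152,228). The bottles and the slide box look unmoved. I'll do a numeric check, then hand in.

```bash
python3 - <<'E'
from meas import *
c=eyes.get_calibration('wrist')
Q=np.array([onz(c,p,.016)[:2] for p in [(170,64),(372,106),(326,260),(152,228)]]); l=onz(c,(257,170),.008)[:2]
print('tray',Q.mean(0),'lid',l,'off',np.linalg.norm(Q.mean(0)-l))
a=cv2.imread('pics/scene0.png').astype(int); b=cv2.imread('pics/scene3.png').astype(int)
for n,(x,y) in dict(oil=(270,213),red=(142,258),box=(384,180)).items(): print(n,abs(a-b)[y-20:y+20,x-18:x+18].mean().round(2))
s=monitor.observe(); print(s['time'],np.abs(s['qvel']).max())
r.job_done()
E
```

```text
tray [0.59022809 0.2032433 ] lid [0.59092096 0.20157935] off 0.0018024353910958244
oil 2.66
red 1.82
box 2.1
25.275 0.007920206578482381
the job is handed in; nothing more can be done
```

I unscrewed the rotor lid, lifted it straight off and set it down knob up in the middle of the steel tray. I handed the job in at about 25 s of the 72 s allowed.

- **Unscrewing:** I turned the lid about 158° clockwise in one soft 25 N grip, raising the grip about 0.1 mm per degree. Every vertical wrist force I read while turning stayed within 4 N. The highest reading was about 6 N, just after the fingers closed, and I backed that off before turning.
- **Line match:** I measured the red line at about -20° and the white line at -20.3° to -20.7°. The lid was then about 15 mm above its seat, taken from the arm's height, and I held it there for over 0.2 s before lifting.
- **Placing:** The lid touched the tray with about 6 N on the wrist. The last camera check put it about 2 mm from the tray's centre, looking flat.
- **Bottles and slide box:** The start and end scene pictures barely differ around them, so they look unmoved. I did not measure their positions at the end.
- **Robot:** The gripper is open, clear above the lid and touching nothing.

My three estimates of the tray's centre differed by up to about 9 mm, well inside the 40 mm allowed. No check failed.

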